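# Start a leak check: wind the timer, draw the pump plunger half way and hold it

## Robot

A 6-joint arm with a two-finger parallel gripper is mounted at the origin on a cart in front of the work surface, level with it; the furniture and walls round the work are solid. World frame = base frame: x ahead of the robot, y to its left, z up, the work surface at z = 0. Lengths are in m, angles in rad, forces in N, time in s.
With the tool pointing down it reaches from about 0.35 to 0.975 m from the base axis. Payload 4.9 kg.
Tool frame: the origin (TCP) lies between the finger pads; the fingertips stand 19 mm ahead of it and the grasp point (between the pads) is the TCP; z points along the fingers, y is the direction in which the jaws open and shut (so a half turn about z gives the same grasp; the last joint's range is limited). The gripper opens to 85 mm and grips with 20 to 120 N. Pads are 22 mm wide; open, the fingers measure 114 mm over their backs; the gripper's body (76 mm by 85 mm) begins 54 mm behind the grasp point. The pads swing forward as they close: fully open they stand 13 mm farther back than shut.
Start: joints at [1.078, 0.053, 1.613, -0, 1.476, -0.119], TCP at [0.228, 0.582, 0.25] pointing down, gripper open.
Joint ranges: [-3.01, 3.01], [-1.01, 2.22], [0.06, 2.58], [-1.02, 4.17], [0.09, 2.62], [-3.14, 3.14]. Speed limits (rad/s): [2.57, 2.57, 3.14, 3.14, 3.14, 3.14].

## Interface

Orientations are given as a unit quaternion [w, x, y, z].
In Python, from plant import state, grab_frame, calibration, job_done gives the robot as it stands. The module is installed in compiled form; this text tells all that it offers.
- The arm moves only by the tool servo_tool, never from a script. Its argument "deltas" is a list that holds one entry, the list of rows, each a list of 5 numbers: the finger opening in mm, from 0 to 85.4, then the shift along the world's x, y, z in mm, then the turn about the world's z in units of 6 degrees (1.0 is 6 degrees). A call has 1 to 5 rows; each row is the pose to reach, as a shift and turn from the pose commanded when the call began; what a row does not reach only later rows make up. A row lasts 1/8 s, in which the tool goes at most 62.5 mm and 10.7 degrees, less where a joint would pass 70% of its speed; a pose out of reach is approached as far as the arm can. A call with a gripper value outside its range is refused whole. The fingers move at their own pace and stop on an object; the grip force is fixed at half the most. Time passes only in rows, so rows that repeat a pose let the fingers close. It gives the time, the measured TCP pose, the force and the opening at its end, in the units of the state.
- state(): the state, without advancing time (a new reading comes with each control period).
- grab_frame(name): name is "scene" or "top" or "wrist"; returns the picture (400x640x3 uint8, red, green, blue); there is no depth.
- calibration(name): a dict with "intrinsics" (3x3 intrinsics, pixels), "k1" (the pictures are not rectified: a ray, as slopes to the right and down, at radius r is drawn at 1 + k1 r^2 times it, then the intrinsics apply), "world_from_camera" (4x4, takes a point from camera to world coordinates). Camera axes: x right, y down, z forward; pixel columns grow to the right and rows downward; lengths in m; the calibration is good to about 2 mm. A picture is of the moment at which its call begins: read the wrist's pose just before it. calibration takes no time and is no camera call; for the wrist camera it gives the pose at the moment of the call.
- job_done(): hands the job in, once; it reports no verdict.
The state is a dict: "time": time; "joint_pos": joint angles; "joint_vel": joint speeds; "joint_efforts": joint torques, N m; "tool_pos": TCP position; "tool_rot": TCP orientation; "contact_force": force on the tool from outside, world axes, zero at the start; "ft_torque": the same for the moment, N m; "gripper_width": opening from 0.0 (shut) to 1.0 (fully open).
Only numpy, scipy, OpenCV 4.12 (cv2) and the standard library are available. Lean on these libraries where they do the work, as an engineer would, in place of code of your own. Each camera call takes 0.05 s, during which the arm holds its last target.

## Task

Start a leak check on the seal tester: wind the spring timer's key clockwise, a partial turn at a time, until it is up against its stop, half a turn from its zero mark. Then take the tester's plunger by its T-handle, draw it straight up about half way out of the barrel, 45 mm, where the ring cut round the rod comes level with the barrel's mouth, and finish while still holding it steady there. Never draw the plunger right out, do not lift, tip or shift the tester, and leave the tape roll and the glue stick where they are.

Things in the scene. Friction and masses are not known exactly. Their poses are not given: they have to be found in the camera images.
- leak_tester: Seal leak tester, loose, 2.5 kg: aluminium base plate 185 x 96 x 12 mm with an upright pump barrel (57 mm across at its top collar) and, on its +x side, a pipe and a clear round sample chamber 74 mm across, 85 mm high, 90 mm from the barrel. Origin on the barrel's axis at the base's underside, z up; the plate reaches from x = -50 to +135 mm. Yaw within 0.35 rad.
- barrel_mouth (a point): Centre of the barrel's open top, on its axis, 112 mm above the underside of the base. The bore below is upright, 92 mm deep with a closed floor, and about 1.5 mm wider in diameter than the rod.
- plunger: The plunger, loose in the barrel, 0.18 to 0.35 kg: upright steel rod 18 mm in diameter, 132 mm long below a black T-handle. Origin at the centre of its lower end, z up. It starts on the bore's floor, 20 mm above the tester's underside, and drops back there when let go. A thin dark ring 47 to 49 mm above the lower end, hidden at first, meets the mouth when it is drawn 45 mm.
- plunger_handle (a point): Middle of the T-handle bar, on the rod's axis, 140 mm above the rod's lower end (160 mm above the table at the start). The bar is 66 mm long along its x axis, 14 mm wide along y, 16 mm high; a collar 24 mm across begins 14 mm below this point, and the barrel's mouth is 48 mm below this point at the start.
- timer: Spring timer fixed to the table: a white square housing 104 x 104 mm, 50 mm high, with a flat grey dial on top (face at 53 mm) marked with 13 ticks round half a circle. Origin at the centre of its underside, z up. The broad tick on its -x side is the zero mark, the broad tick on its +x side is the fully wound mark.
- timer_key (a joint): Angle of the winding key in rad: 0 at the zero mark, grows clockwise seen from above, stop at 3.14 (fully wound). The spring resists with 0.015 N m per rad and friction with 0.07 N m more; friction keeps the key where it is let go.
- key_grip (a point): Middle of the key's flat steel wing, on the key's upright axis, 83 mm above the table. The wing is 44 mm long along this point's x axis, 10 mm thick along y, 26 mm high, and turns with the key (at joint value 0 its x axis is that of the timer). A slim pointer low under the wing shows its -x end.
- tape: Bystander: beige tape roll lying flat, 96 mm across, 45 mm high, loose. Origin at the centre of its underside.
- glue: Bystander: white glue stick with an orange cap, lying, 25 x 88 x 25 mm, loose. Origin at the centre of its underside.
Things that resemble listed ones, but are neither listed nor needed, are in the scene too. What is shaped like the timer but blue is not meant.

How it is judged:
By the outcome, as a careful person would: the job done as asked, in the order asked, and still so for the second after the job is handed in, while the arm keeps its last pose, push and grip.
It also fails if it takes over 67 s, if anything falls off the work surface, if the arm or the gripper's body presses on something with over 40 N, if the wrist force passes 120 N, or if a joint passes its speed limit or range.

## Working session

There is one attempt and no reset: what is moved stays moved. The work goes in short steps, Python scripts to look and compute and a tool call to move; the robot and the scene stay as the last step left them, time stands still between calls to the robot, and variables do not carry over. Pictures are saved under pics/ and viewed, and the job is handed in when it is done.

Besides the shell and the picture viewer there is one more tool, called after "Emit:" as name(argument=value, ...), one argument or row to a line, values as JSON. servo_tool: Moves the arm, as the interface text tells. Its arguments: {"type":"object","properties":{"deltas":{"type":"array","items":{"type":"array","items":{"type":"array","items":{"type":"number"}}}}},"required":["deltas"]}

```bash
mkdir -p pics; python3 - <<'E'
from plant import *
import cv2,numpy as np
s=state();print({k:np.round(v,3) for k,v in s.items()})
for n in("scene","top"):
    f=grab_frame(n);cv2.imwrite(f"pics/{n}0.png",f[:,:,::-1]);c=calibration(n);print(n,c["intrinsics"],c["k1"],np.round(c["world_from_camera"],3))
E
```

```text
{'time': np.float64(0.0), 'joint_pos': array([ 1.078,  0.053,  1.614, -0.   ,  1.476, -0.119]), 'joint_vel': array([ 0.001,  0.   , -0.   ,  0.001,  0.   , -0.002]), 'joint_efforts': array([-0.0000e+00, -3.9366e+01, -3.7019e+01, -0.0000e+00,  7.0000e-03,
       -0.0000e+00]), 'tool_pos': array([0.228, 0.581, 0.249]), 'tool_rot': array([-0.   ,  0.186,  0.983, -0.001]), 'contact_force': array([ 0.613, -0.1  , -0.005]), 'ft_torque': array([-0.075, -0.096, -0.025]), 'gripper_width': np.float64(1.002)}
scene [[448.98154338   0.         313.20960434]
 [  0.         448.98154338 201.85745764]
 [  0.           0.           1.        ]] -0.07686364732809657 [[ 0.646 -0.488  0.588  0.066]
 [-0.764 -0.422  0.488 -0.266]
 [ 0.01  -0.764 -0.645  0.69 ]
 [ 0.     0.     0.     1.   ]]
top [[458.46312701   0.         318.42387804]
 [  0.         458.46312701 196.1522602 ]
 [  0.           0.           1.        ]] -0.10314950281920152 [[ 2.700e-02 -9.990e-01  3.300e-02  5.260e-01]
 [-1.000e+00 -2.700e-02  2.000e-03  1.720e-01]
 [-1.000e-03 -3.300e-02 -9.990e-01  1.034e+00]
 [ 0.000e+00  0.000e+00  0.000e+00  1.000e+00]]
```

View pics/scene0.png

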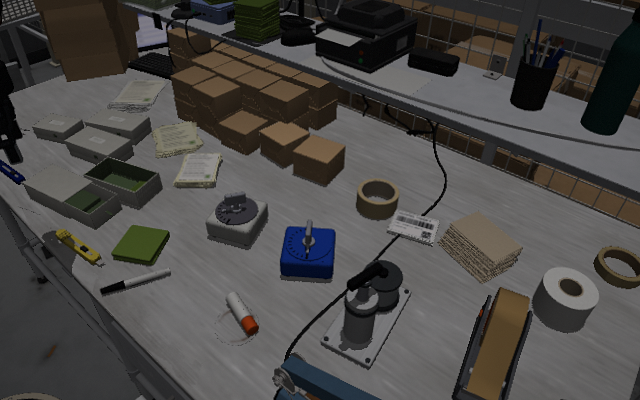

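View pics/top0.png

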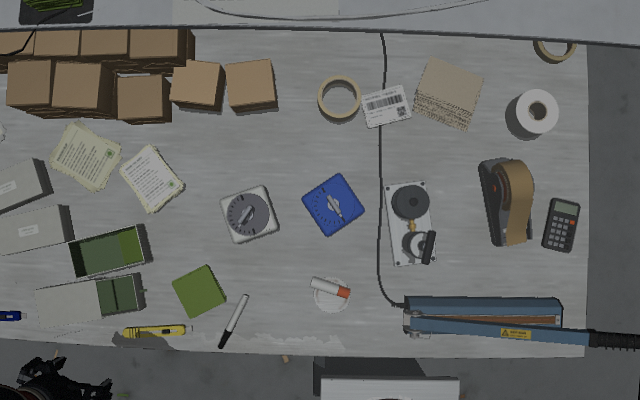

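The candidates for the timer are the white-housed one at top (248,213) / scene (238,217) and the blue one at top (333,204) / scene (308,250). The white one is meant. The tester is at top (410,225), with the plunger handle near (428,246). I'll confirm both in enlarged crops.

```bash
cat > h.py <<'E'
from plant import *
import cv2,numpy as np
def proj(n,P,c=None):
    c=c or calibration(n);T=np.linalg.inv(c["world_from_camera"]);p=np.atleast_2d(P)@T[:3,:3].T+T[:3,3]
    s=p[:,:2]/p[:,2:];r2=(s**2).sum(1,keepdims=True);s=s*(1+c["k1"]*r2);K=c["intrinsics"]
    return s@K[:2,:2].T+K[:2,2]
def ray(n,uv,z,c=None):
    c=c or calibration(n);K=c["intrinsics"]
    u=cv2.undistortPoints(np.array(uv,float).reshape(-1,1,2),K,np.array([c["k1"],0,0,0.]))[:,0]
    # model: drawn = s*(1+k1 r^2), same as OpenCV radial
    d=np.c_[u,np.ones(len(u))]@c["world_from_camera"][:3,:3].T;o=c["world_from_camera"][:3,3]
    return o+d*((z-o[2])/d[:,2])[:,None]
E
python3 - <<'E'
import cv2
t=cv2.imread("pics/top0.png")
a=t[170:255,205:295];b=t[170:275,375:450]
cv2.imwrite("pics/a0.png",cv2.resize(a,None,fx=6,fy=6,interpolation=2))
cv2.imwrite("pics/b0.png",cv2.resize(b,None,fx=5.5,fy=5.5,interpolation=2))
s=cv2.imread("pics/scene0.png")
cv2.imwrite("pics/c0.png",cv2.resize(s[255:365,315:415],None,fx=5,fy=5,interpolation=2))
E
```

```text
(no output)
```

View pics/a0.png

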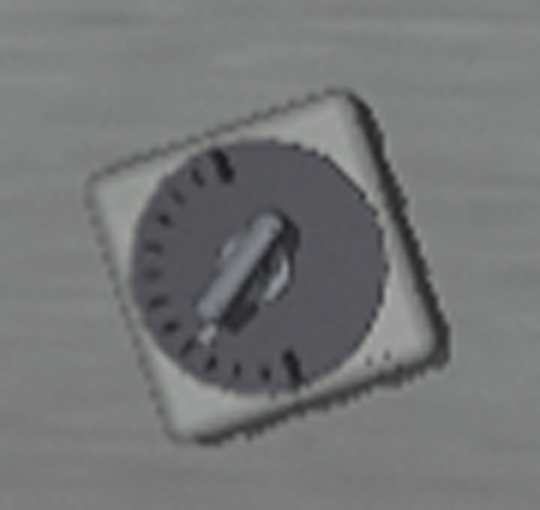

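View pics/b0.png

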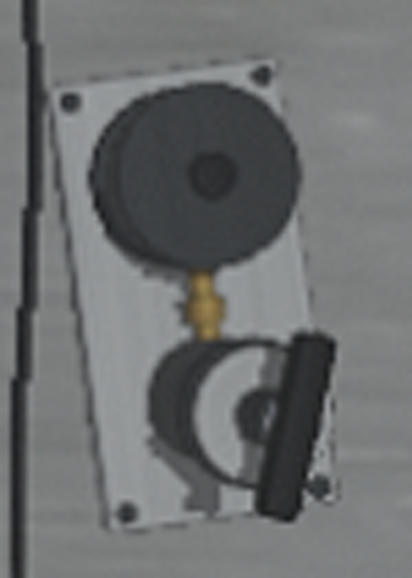

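View pics/c0.png

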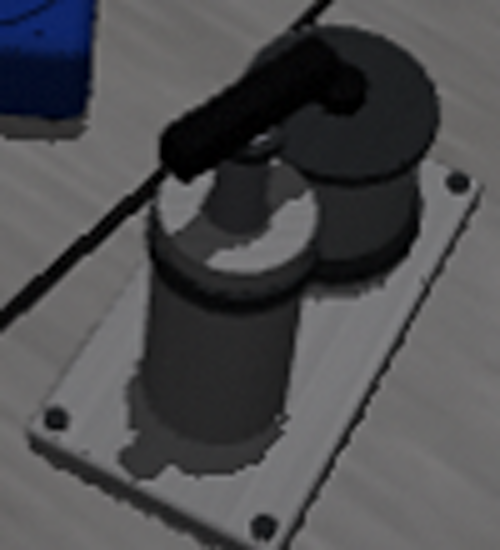

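Crop a0 shows the white housing with a grey dial and tick marks. The broad ticks are at the bottom (292,365) for zero and the top (222,165) for fully wound, and the pointer is at lower left (207,330). Crops b0 and c0 show the barrel with the black T-handle bar.

```bash
python3 - <<'E'
from h import *
A=lambda x,y:(205+x/6-.42,170+y/6-.42)
B=lambda x,y:(375+x/5.5-.41,170+y/5.5-.41)
C=lambda x,y:(315+x/5-.4,255+y/5-.4)
d=ray("top",[A(292,368),A(222,165),A(259,267)],.053);print("ticks",d.round(4),np.degrees(np.arctan2(*(d[1]-d[0])[1::-1])))
h=ray("top",[A(345,90),A(90,185),A(185,440),A(440,340)],.048);print("housing",h.round(4),h.mean(0))
k=ray("top",[A(272,214),A(207,310)],.094);print("wing",k.round(4),k.mean(0),np.degrees(np.arctan2(*(k[0]-k[1])[1::-1])))
print("pointer",ray("top",[A(207,335)],.057))
b=ray("top",[B(318,333),B(280,522),B(278,515),B(316,338)],.168);print("bar",b.round(4),b.mean(0),np.degrees(np.arctan2(*(b[0]-b[1])[1::-1])))
p=ray("top",[B(52,88),B(275,60),B(338,500),B(110,530)],.012);print("plate",p.round(4),np.degrees(np.arctan2(*(p[0]-p[3])[1::-1])),np.degrees(np.arctan2(*(p[1]-p[2])[1::-1])))
u=(p[0]-p[3]);u/=np.linalg.norm(u);print("barrel", (p[2]+p[3])/2+u*.05)
print("scene bar px", proj("scene",[b.mean(0)])*1, (proj("scene",[b.mean(0)])-[315,255])*5, proj("scene",[k.mean(0)]))
E
```

```text
ticks [[0.4806 0.3123 0.053 ]
 [0.5524 0.3396 0.053 ]
 [0.5163 0.3252 0.053 ]] 20.892659526803225
housing [[0.5807 0.297  0.048 ]
 [0.544  0.3881 0.048 ]
 [0.4534 0.3508 0.048 ]
 [0.4919 0.2601 0.048 ]] [0.51748355 0.32399071 0.048     ]
wing [[0.5349 0.3149 0.094 ]
 [0.5015 0.3362 0.094 ]] [0.51820149 0.32556785 0.094     ] -32.518830861626896
pointer [[0.49159649 0.34241791 0.057     ]]
bar [[ 0.4964 -0.0435  0.168 ]
 [ 0.431  -0.0319  0.168 ]
 [ 0.4334 -0.0311  0.168 ]
 [ 0.4946 -0.0428  0.168 ]] [ 0.46383898 -0.03732221  0.168     ] -10.08944778919956
plate [[ 0.5878  0.0288  0.012 ]
 [ 0.6018 -0.0624  0.012 ]
 [ 0.4233 -0.0923  0.012 ]
 [ 0.4091  0.0008  0.012 ]] 8.900382007861008 9.504282352291805
barrel [ 0.46558258 -0.03800908  0.012     ]
scene bar px [[363.73411371 272.87338386]] [[243.67056856  89.36691932]] [[234.10839595 194.64578225]]
```

Estimates:
- **Timer:** axis at (0.5175, 0.3247), yaw about 21°. The key is at about 54° and needs about 126° more clockwise.
- **Plunger:** axis at about (0.465, -0.0375), bar yaw about -10°.

I'll move above the timer with the jaws aligned to the wing.

Emit:
servo_tool(
  deltas=[
    [[60,50,-45,0,-0.4],[60,100,-90,0,-0.8],[60,150,-135,0,-1.2],[60,200,-180,0,-1.6],[60,250,-225,0,-1.8]],
  ],
)

```text
time: 0.72
tool_pos: [0.4615, 0.3711, 0.2498]
tool_rot: [-0.0, 0.278, 0.961, -0.0]
contact_force: [0.1, 0.2, -0.8]
gripper_width: 0.7
```

Emit:
servo_tool(
  deltas=[
    [[60,39,-32,-30,0],[60,39,-32,-60,0],[60,39,-32,-70,0],[60,39,-32,-70,0]],
  ],
)

```text
time: 1.23
tool_pos: [0.4987, 0.3409, 0.1795]
tool_rot: [-0.001, 0.277, 0.961, -0.001]
contact_force: [-0.1, 0.6, 1.3]
gripper_width: 0.705
```

```bash
cat > w.py <<'E'
from h import *
import sys
s=state();c=calibration("wrist");f=grab_frame("wrist");cv2.imwrite(f"pics/{sys.argv[1]}.png",f[:,:,::-1])
np.savez("w_"+sys.argv[1],W=c["world_from_camera"],K=c["intrinsics"],k1=c["k1"])
w,x,y,z=s["tool_rot"];a=np.degrees(np.arctan2(1-2*(x*x+z*z),2*(x*y-w*z)))
print(s["time"],s["tool_pos"].round(4),"tooly deg",a,s["joint_pos"].round(3),s["contact_force"].round(1),s["ft_torque"].round(2),s["gripper_width"])
E
python3 w.py w1
```

```text
1.225 [0.4987 0.3409 0.1795] tooly deg 57.82332391753625 [ 0.476  0.058  1.728  0.     1.358 -0.533] [-0.1  0.6  1.3] [ 0.    0.   -0.03] 0.704695061419212
```

View pics/w1.png

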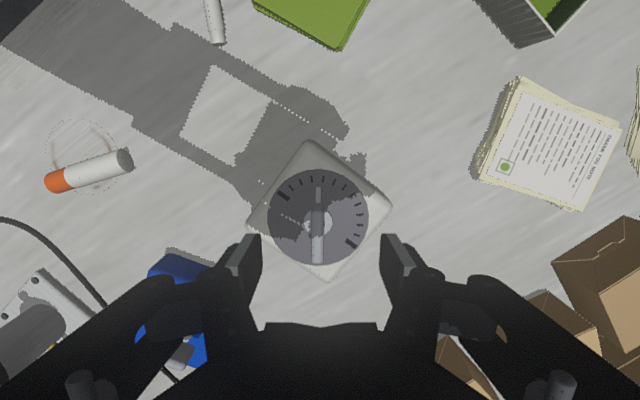

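The wrist view shows the white timer's key at (317,225), with the wing vertical in the picture and parallel to the pads. I'll measure it.

```bash
python3 - <<'E'
from h import *
i=cv2.imread("pics/w1.png")
cv2.imwrite("pics/w1c.png",cv2.resize(i[135:290,235:400],None,fx=4,fy=4,interpolation=2))
E
```

```text
(no output)
```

View pics/w1c.png

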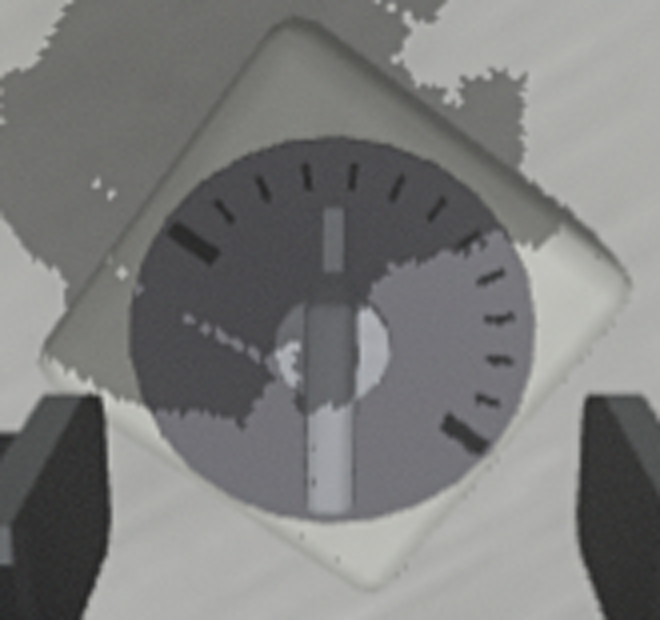

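```bash
python3 - <<'E'
from h import *
z=np.load("w_w1.npz");c=dict(world_from_camera=z["W"],intrinsics=z["K"],k1=float(z["k1"]))
P=lambda x,y:(235+x/4-.375,135+y/4-.375)
k=ray("w",[P(329,303),P(331,514)],.096,c);print(k.round(4),k.mean(0),np.linalg.norm(k[1]-k[0]),np.degrees(np.arctan2(*(k[1]-k[0])[1::-1])))
d=ray("w",[P(193,243),P(465,435)],.053,c);print(d.round(4),d.mean(0),np.degrees(np.arctan2(*(d[1]-d[0])[1::-1])))
print(ray("w",[P(333,210)],.057,c))
E
```

```text
[[0.4969 0.3388 0.096 ]
 [0.5334 0.3161 0.096 ]] [0.51518254 0.32748685 0.096     ] 0.04294822769444231 -31.88324743733453
[[0.4807 0.3132 0.053 ]
 [0.5517 0.3404 0.053 ]] [0.51619703 0.32678961 0.053     ] 20.991814141827785
[[0.48999035 0.34367798 0.057     ]]
```

The axis is at (0.5165, 0.326) and the wing is at -32°, so the jaws are aligned. I'll descend and grip.

Emit:
servo_tool(
  deltas=[
    [[60,18,-15,-20,0],[60,18,-15,-45,0],[60,18,-15,-70,0],[60,18,-15,-93,0],[60,18,-15,-93,0]],
  ],
)

```text
time: 1.9
tool_pos: [0.5166, 0.3247, 0.0849]
tool_rot: [-0.001, 0.277, 0.961, -0.002]
contact_force: [-1.0, -0.0, -0.5]
gripper_width: 0.699
```

Emit:
servo_tool(
  deltas=[
    [[0,0,0,0,0],[0,0,0,0,0],[0,0,0,0,0],[0,0,0,0,0],[0,0,0,0,0]],
  ],
)

```text
time: 2.52
tool_pos: [0.518, 0.3256, 0.0888]
tool_rot: [0.001, 0.277, 0.961, -0.0]
contact_force: [-1.9, -2.9, 5.4]
gripper_width: 0.104
```

```bash
python3 w.py w2
```

```text
2.525 [0.518  0.3256 0.0888] tooly deg 57.79016494673165 [ 4.400e-01  1.710e-01  1.768e+00 -1.000e-03  1.202e+00 -5.680e-01] [-1.9 -2.9  5.4] [-0.49  0.38 -0.07] 0.10401962013317546
```

View pics/w2.png

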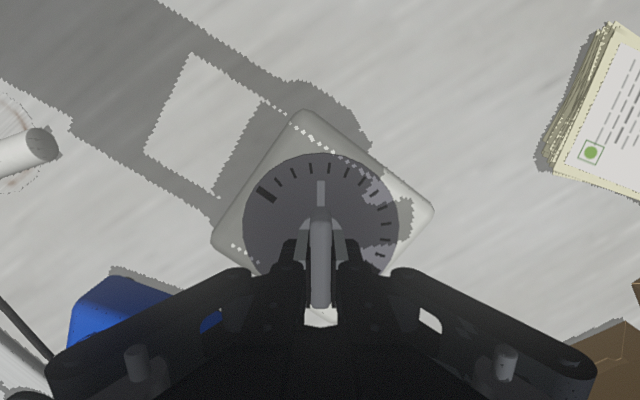

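The wing is held between the pads, at 0.10 of full opening. Winding clockwise in partial turns.

Emit:
servo_tool(
  deltas=[
    [[0,0,0,2,-1.2],[0,0,0,2,-2.5],[0,0,0,2,-4],[0,0,0,2,-5.5],[0,0,0,2,-7]],
  ],
)

```text
time: 3.2
tool_pos: [0.5174, 0.3252, 0.0888]
tool_rot: [0.0, 0.605, 0.796, -0.001]
contact_force: [-0.1, -1.9, -0.7]
gripper_width: 0.102
```

```bash
python3 w.py w3
```

```text
3.2 [0.5174 0.3252 0.0888] tooly deg 15.513238087967878 [ 4.400e-01  1.700e-01  1.769e+00 -1.000e-03  1.203e+00  1.700e-01] [-0.1 -1.9 -0.7] [-0.36 -0.07  0.1 ] 0.10236021149366858
```

View pics/w3.png

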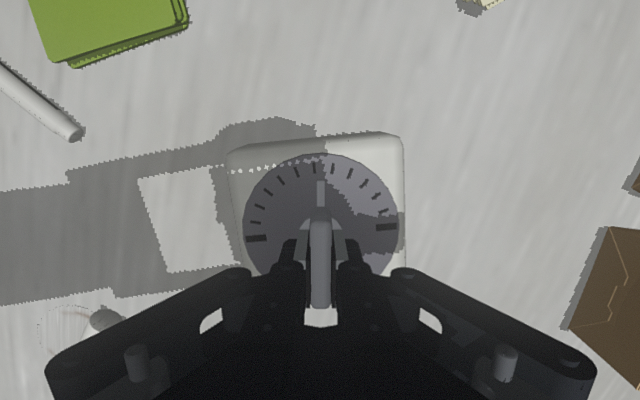

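The key turns with the tool, and the pointer is now about halfway. Continuing with another partial turn.

Emit:
servo_tool(
  deltas=[
    [[0,0,0,0,-1.5],[0,0,0,0,-3],[0,0,0,0,-4.5],[0,0,0,0,-6],[0,0,0,0,-7]],
  ],
)

```text
time: 3.88
tool_pos: [0.5167, 0.3252, 0.0888]
tool_rot: [0.0, 0.849, 0.528, -0.001]
contact_force: [-2.4, -2.5, -0.2]
gripper_width: 0.102
```

Emit:
servo_tool(
  deltas=[
    [[0,0,0,0,-1.5],[0,0,0,0,-3],[0,0,0,0,-4.5],[0,0,0,0,-6],[0,0,0,0,-6.5]],
  ],
)

```text
time: 4.5
tool_pos: [0.5163, 0.3257, 0.0888]
tool_rot: [-0.0, 0.977, 0.215, -0.001]
contact_force: [-3.7, -0.7, 0.9]
gripper_width: 0.103
```

```bash
python3 w.py w4
```

```text
4.5 [0.5163 0.3257 0.0888] tooly deg -65.1904876168049 [4.410e-01 1.700e-01 1.769e+00 1.000e-03 1.205e+00 1.578e+00] [-3.7 -0.7  0.9] [-0.2   0.53  0.16] 0.10276606528801954
```

View pics/w4.png

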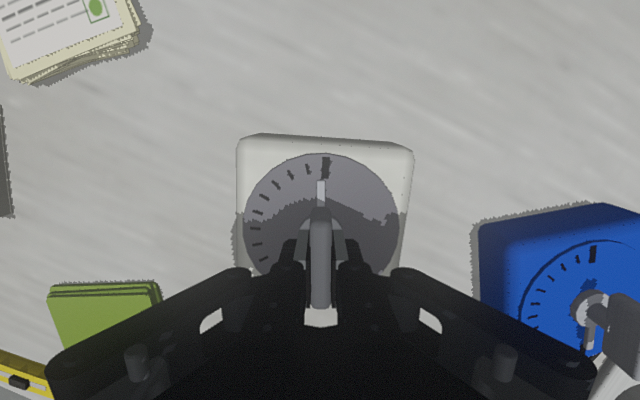

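The key is a few degrees short of the full mark (broad tick at (326,168), pointer at (320,190)). I'll push slowly against the stop and watch the torque.

Emit:
servo_tool(
  deltas=[
    [[0,0,0,0,-0.5],[0,0,0,0,-0.8],[0,0,0,0,-0.8]],
  ],
)

```text
time: 4.92
tool_pos: [0.5163, 0.3258, 0.0888]
tool_rot: [0.0, 0.985, 0.175, -0.001]
contact_force: [-4.8, -0.6, 0.4]
gripper_width: 0.104
```

```bash
python3 w.py w5
```

```text
4.925 [0.5163 0.3258 0.0888] tooly deg -69.8792128034609 [4.410e-01 1.700e-01 1.769e+00 1.000e-03 1.205e+00 1.660e+00] [-4.8 -0.6  0.4] [-0.12  0.92  0.39] 0.10371224362794068
```

Emit:
servo_tool(
  deltas=[
    [[0,0,0,0,-0.3],[0,0,0,0,-0.6],[0,0,0,0,-0.6],[0,0,0,0,-0.6]],
  ],
)

```text
time: 5.48
tool_pos: [0.5163, 0.3258, 0.0889]
tool_rot: [0.0, 0.989, 0.145, -0.001]
contact_force: [-5.1, -1.3, 1.3]
gripper_width: 0.106
```

```bash
python3 w.py w6
```

```text
5.475 [0.5163 0.3258 0.0889] tooly deg -73.27928653911391 [ 0.441  0.17   1.769 -0.     1.205  1.72 ] [-5.1 -1.3  1.3] [-0.1   0.9   1.36] 0.10625491845171689
```

View pics/w6.png

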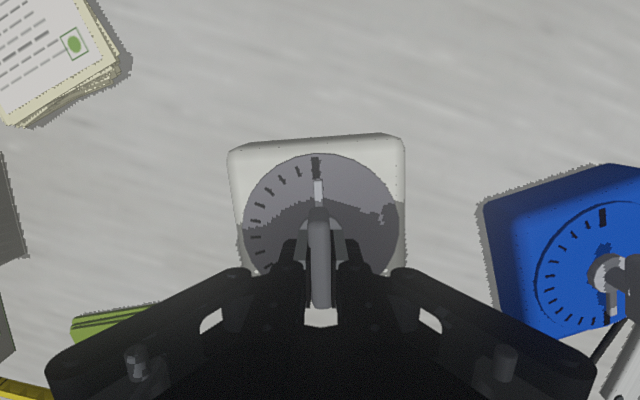

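The torque about z rose from 0.16 to 0.39 to 1.36 N·m with the pointer on the full mark, so the key is on the stop. I'll open and rise.

Emit:
servo_tool(
  deltas=[
    [[50,0,0,0,0],[50,0,0,0,0],[50,0,0,0,0],[50,0,0,30,0],[50,0,0,80,0]],
  ],
)

```text
time: 6.15
tool_pos: [0.5163, 0.325, 0.1678]
tool_rot: [0.001, 0.99, 0.142, -0.002]
contact_force: [1.3, 0.8, 0.3]
gripper_width: 0.587
```

Emit:
servo_tool(
  deltas=[
    [[60,0,0,40,0],[60,0,0,60,0],[60,0,0,60,0]],
  ],
)

```text
time: 6.52
tool_pos: [0.5183, 0.3261, 0.2308]
tool_rot: [-0.0, 0.99, 0.142, 0.002]
contact_force: [0.1, 0.2, -0.2]
gripper_width: 0.706
```

```bash
python3 w.py w7; python3 - <<'E'
from h import *
i=cv2.imread("pics/w7.png");cv2.imwrite("pics/w7c.png",cv2.resize(i[120:290,215:425],None,fx=3.5,fy=3.5,interpolation=2))
E
```

```text
6.525 [0.5183 0.3261 0.2308] tooly deg -73.62330419099501 [0.44  0.034 1.665 0.    1.439 1.725] [ 0.1  0.2 -0.2] [ 0.01 -0.01 -0.  ] 0.7058364869429185
```

View pics/w7c.png

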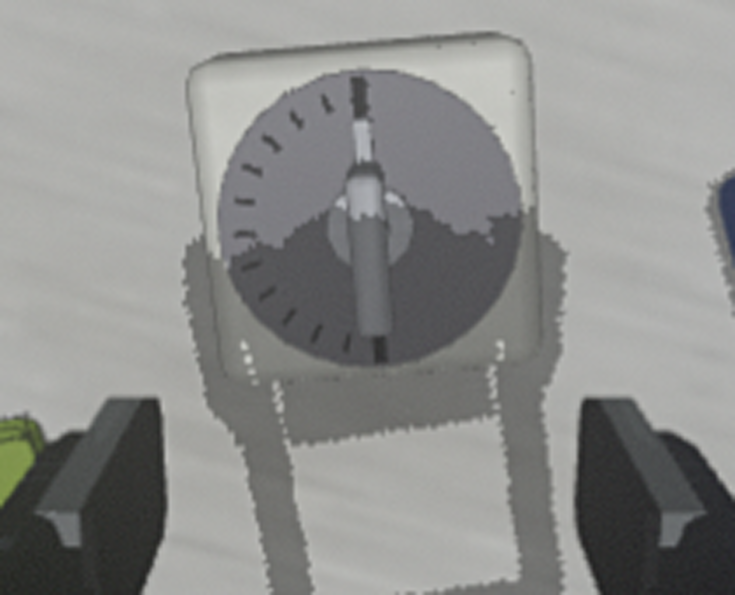

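The key stayed on the full mark after release. Now to the plunger.

Emit:
servo_tool(
  deltas=[
    [[60,0,-20,30,-1],[60,-10,-70,40,-2],[60,-20,-120,40,-3],[60,-30,-170,40,-4],[60,-40,-220,40,-4.4]],
  ],
)

```text
time: 7.2
tool_pos: [0.4759, 0.1043, 0.2662]
tool_rot: [0.0, 0.996, -0.088, -0.002]
contact_force: [0.7, -0.4, 0.4]
gripper_width: 0.699
```

Emit:
servo_tool(
  deltas=[
    [[60,-5,-50,0,0],[60,-13,-100,0,0],[60,-13,-143,0,0],[60,-13,-143,0,0],[60,-13,-143,0,0]],
  ],
)

```text
time: 7.82
tool_pos: [0.4639, -0.0368, 0.2674]
tool_rot: [-0.001, 0.996, -0.087, -0.002]
contact_force: [-1.1, 0.4, -0.5]
gripper_width: 0.705
```

```bash
python3 w.py w8
```

```text
7.825 [ 0.4639 -0.0368  0.2674] tooly deg -100.03118951452136 [-2.400e-01 -3.520e-01  1.947e+00  1.000e-03  1.550e+00  1.506e+00] [-1.1  0.4 -0.5] [-0.02  0.03  0.  ] 0.7051738549185081
```

View pics/w8.png

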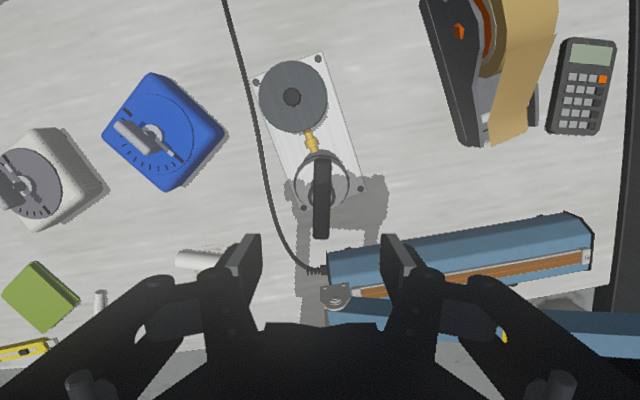

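The T-bar is at (321,160)–(321,238), parallel to the pads and centred between them.

```bash
python3 - <<'E'
from h import *
i=cv2.imread("pics/w8.png");cv2.imwrite("pics/w8c.png",cv2.resize(i[130:250,260:380],None,fx=5,fy=5,interpolation=2))
z=np.load("w_w8.npz");c=dict(world_from_camera=z["W"],intrinsics=z["K"],k1=float(z["k1"]))
k=ray("w",[(322,159),(321,239)],.168,c);print(k.round(4),k.mean(0),np.linalg.norm(k[1]-k[0]),np.degrees(np.arctan2(*(k[0]-k[1])[1::-1])))
E
```

```text
[[ 0.4967 -0.0432  0.168 ]
 [ 0.4325 -0.0311  0.168 ]] [ 0.46462059 -0.03713702  0.168     ] 0.06536296412279827 -10.704470675596049
```

View pics/w8c.png

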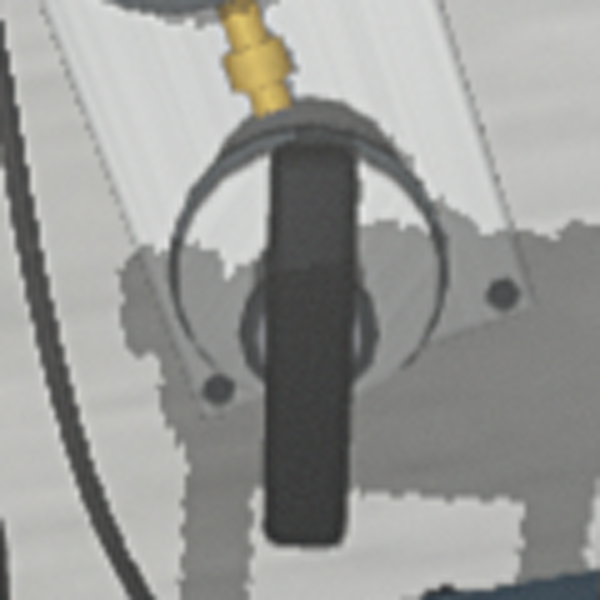

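Descend to z ≈ 0.167, so the tips stay above the collar, and close.

Emit:
servo_tool(
  deltas=[
    [[50,0.5,0,-30,-0.1],[50,0.5,0,-60,-0.1],[50,0.5,0,-85,-0.1],[50,0.5,0,-100,-0.1],[50,0.5,0,-100,-0.1]],
  ],
)

```text
time: 8.5
tool_pos: [0.4643, -0.0363, 0.168]
tool_rot: [-0.0, 0.996, -0.092, -0.001]
contact_force: [-0.1, 0.2, -0.6]
gripper_width: 0.589
```

```bash
python3 w.py w9;python3 - <<'E'
from h import *
f=grab_frame("scene")[:,:,::-1];cv2.imwrite("pics/s9.png",cv2.resize(f[200:370,270:430],None,fx=3.4,fy=3.4,interpolation=2))
E
```

```text
8.5 [ 0.4643 -0.0363  0.168 ] tooly deg -100.54233177471882 [-0.238 -0.277  2.056  0.     1.365  1.517] [-0.1  0.2 -0.6] [-0.01 -0.01 -0.02] 0.5888688633760274
```

View pics/s9.png

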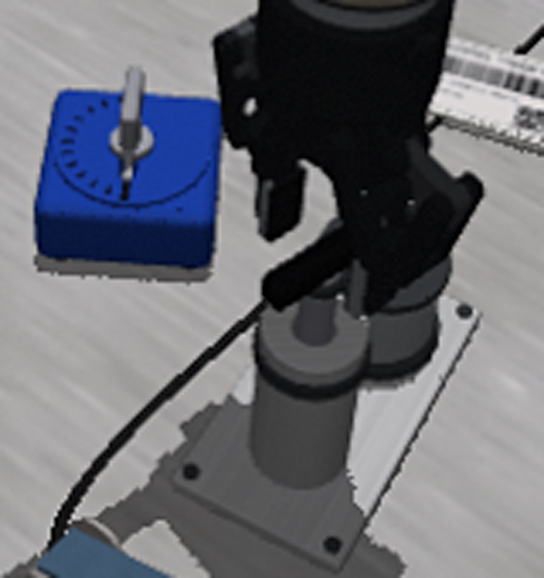

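View pics/w9.png

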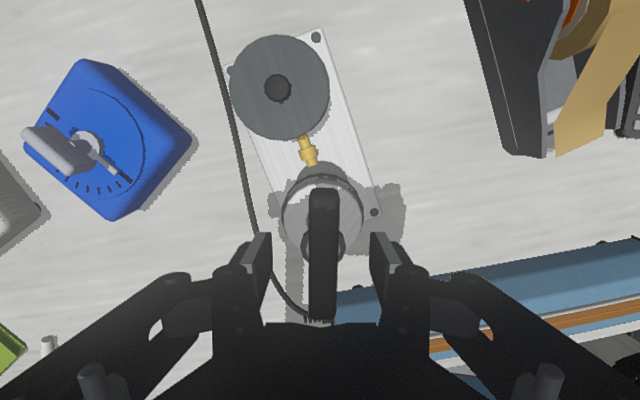

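The bar is between the pads, so I'll close with a 1 mm centring shift.

Emit:
servo_tool(
  deltas=[
    [[0,0,-0.7,0,0],[0,0,-0.7,0,0],[0,0,-0.7,0,0],[0,0,-0.7,0,0],[0,0,-0.7,0,0]],
  ],
)

```text
time: 9.22
tool_pos: [0.4663, -0.0382, 0.1714]
tool_rot: [0.0, 0.996, -0.093, 0.002]
contact_force: [-0.6, -0.1, 5.1]
gripper_width: 0.15
```

```bash
python3 w.py w10
```

```text
9.225 [ 0.4663 -0.0382  0.1714] tooly deg -100.63331371222029 [-0.241 -0.279  2.052  0.     1.365  1.515] [-0.6 -0.1  5.1] [ 0.15  0.01 -0.  ] 0.15042047719112928
```

View pics/w10.png

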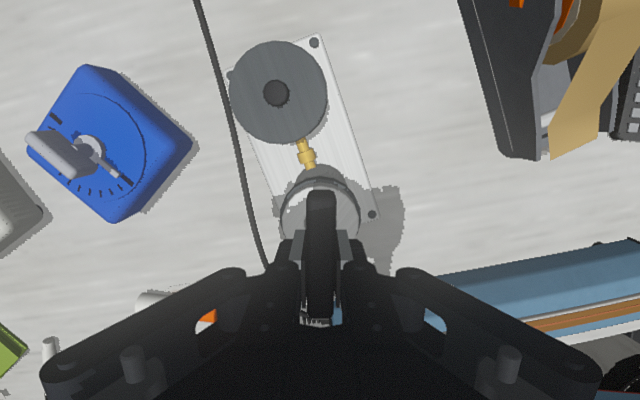

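Held, with the opening at 0.15 (about 13–14 mm). The handle sits 45 mm lower than the goal, so the target TCP z is about 0.216. Lift slowly and watch the forces.

Emit:
servo_tool(
  deltas=[
    [[0,0,0,3,0],[0,0,0,6,0],[0,0,0,9,0],[0,0,0,12,0],[0,0,0,12,0]],
  ],
)

```text
time: 9.9
tool_pos: [0.465, -0.0379, 0.1817]
tool_rot: [0.0, 0.996, -0.093, 0.0]
contact_force: [1.0, -0.6, -1.0]
gripper_width: 0.145
```

```bash
python3 w.py w11;python3 - <<'E'
from h import *
f=grab_frame("scene")[:,:,::-1];cv2.imwrite("pics/s11.png",cv2.resize(f[200:370,270:430],None,fx=3.4,fy=3.4,interpolation=2))
E
```

```text
9.9 [ 0.465  -0.0379  0.1817] tooly deg -100.61542988447422 [-0.241 -0.29   2.043 -0.     1.389  1.515] [ 1.  -0.6 -1. ] [ 0.01 -0.35  0.04] 0.14450716716424514
```

View pics/s11.png

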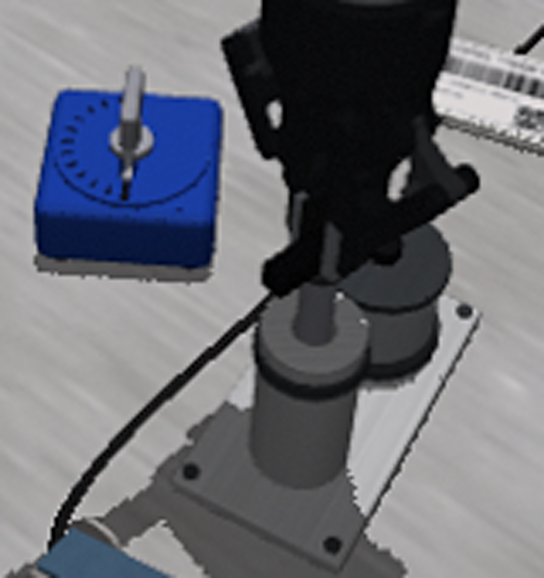

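The plunger has come up 10 mm with low forces and the tester hasn't moved. Continue about 34 mm.

Emit:
servo_tool(
  deltas=[
    [[0,0,0,5,0],[0,0,0,10,0],[0,0,0,15,0],[0,0,0,20,0],[0,0,0,20,0]],
  ],
)

```text
time: 10.62
tool_pos: [0.4651, -0.038, 0.2021]
tool_rot: [0.0, 0.996, -0.093, 0.0]
contact_force: [0.7, 0.2, -1.5]
gripper_width: 0.145
```

Emit:
servo_tool(
  deltas=[
    [[0,0,0,4,0],[0,0,0,8,0],[0,0,0,12,0],[0,0,0,14,0],[0,0,0,14,0]],
  ],
)

```text
time: 11.25
tool_pos: [0.4651, -0.038, 0.2157]
tool_rot: [0.0, 0.996, -0.093, 0.0]
contact_force: [1.0, 0.5, -1.7]
gripper_width: 0.149
```

```bash
python3 w.py w12;python3 - <<'E'
from h import *
f=grab_frame("scene")[:,:,::-1];cv2.imwrite("pics/s12f.png",f);cv2.imwrite("pics/s12.png",cv2.resize(f[265:355,325:405],None,fx=6.5,fy=6.5,interpolation=2))
E
```

```text
11.25 [ 0.4651 -0.038   0.2157] tooly deg -100.61737993119795 [-0.241 -0.319  2.008 -0.     1.453  1.515] [ 1.   0.5 -1.7] [-0.   -0.23  0.06] 0.14859244682890596
```

View pics/s12.png

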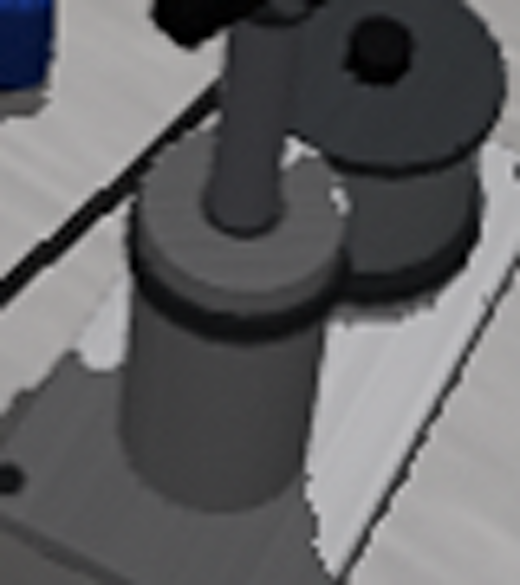

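```bash
python3 - <<'E'
from h import *
f=cv2.imread("pics/s12f.png");f0=cv2.imread("pics/scene0.png")
g=[np.clip(cv2.resize(x[280:312,340:382],None,fx=9,fy=9,interpolation=2).astype(float)*2.2,0,255) for x in(f0,f)]
cv2.imwrite("pics/cmp.png",np.hstack(g).astype(np.uint8))
a=cv2.imread("pics/w10.png")[170:335,250:400];b=cv2.imread("pics/w12.png")[170:335,250:400]
cv2.imwrite("pics/cmpw.png",cv2.resize(np.hstack([a,b]),None,fx=2.6,fy=2.6))
print(proj("scene",[[.465,-.0378,.112]]))
E
```

```text
[[361.43722041 295.56108757]]
```

View pics/cmp.png

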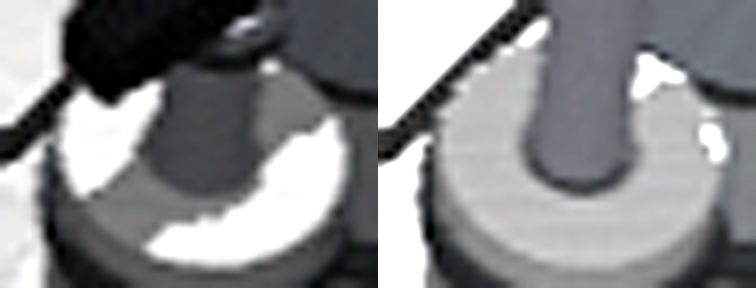

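View pics/cmpw.png

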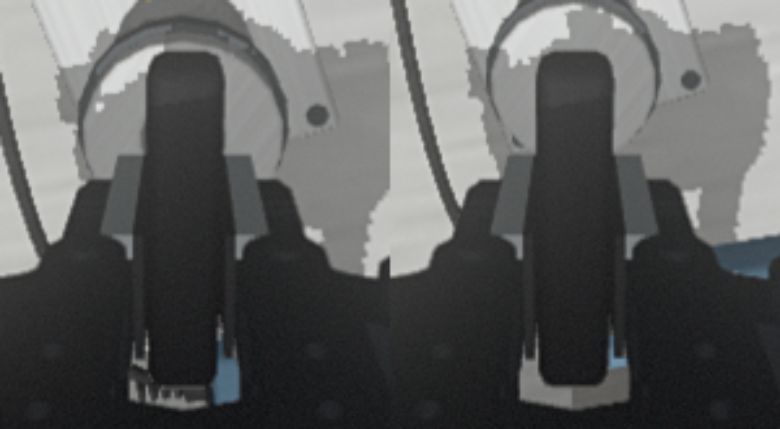

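The bar hasn't slipped in the pads, and the dark ring is just showing at the mouth. The drawn height is about 44.3 mm, so I'll trim 0.7 mm and let it settle.

Emit:
servo_tool(
  deltas=[
    [[0,0,0,0.7,0],[0,0,0,0.7,0],[0,0,0,0.7,0],[0,0,0,0.7,0],[0,0,0,0.7,0]],
  ],
)

```text
time: 11.98
tool_pos: [0.465, -0.0379, 0.2159]
tool_rot: [-0.0, 0.996, -0.093, -0.0]
contact_force: [0.7, -1.3, -3.8]
gripper_width: 0.149
```

```bash
python3 w.py w13;python3 - <<'E'
from h import *
f=grab_frame("scene")[:,:,::-1].copy();cv2.imwrite("pics/s13f.png",f)
t=grab_frame("top")[:,:,::-1];cv2.imwrite("pics/t13.png",t)
z=np.clip(cv2.resize(f[275:317,335:387],None,fx=9,fy=9,interpolation=2).astype(float)*2.2,0,255);cv2.imwrite("pics/s13.png",z)
a=cv2.imread("pics/scene0.png")
m=np.hstack([a[265:365,315:415],f[265:365,315:415]]);cv2.imwrite("pics/c13.png",cv2.resize(m,None,fx=4,fy=4))
E
```

```text
11.975 [ 0.465  -0.0379  0.2159] tooly deg -100.61640247668936 [-0.241 -0.319  2.008  0.     1.454  1.515] [ 0.7 -1.3 -3.8] [ 0.   -0.31 -0.03] 0.14866945791261685[ WARN:0@2.221] global loadsave.cpp:1063 imwrite_ Unsupported depth image for selected encoder is fallbacked to CV_8U.
```

View pics/s13.png

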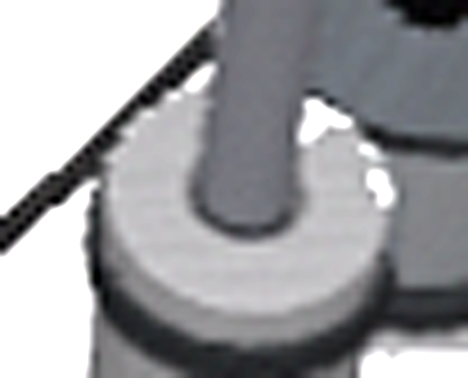

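View pics/t13.png

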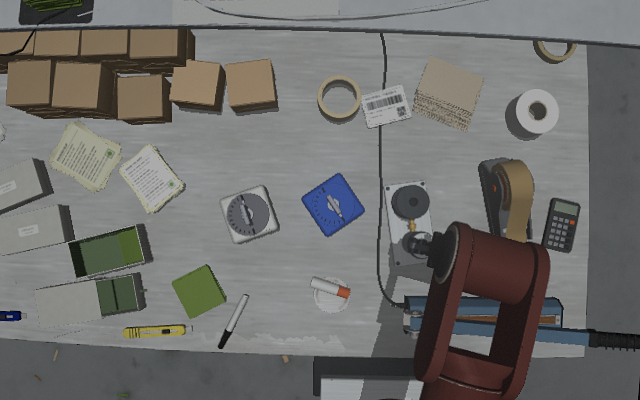

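View pics/c13.png

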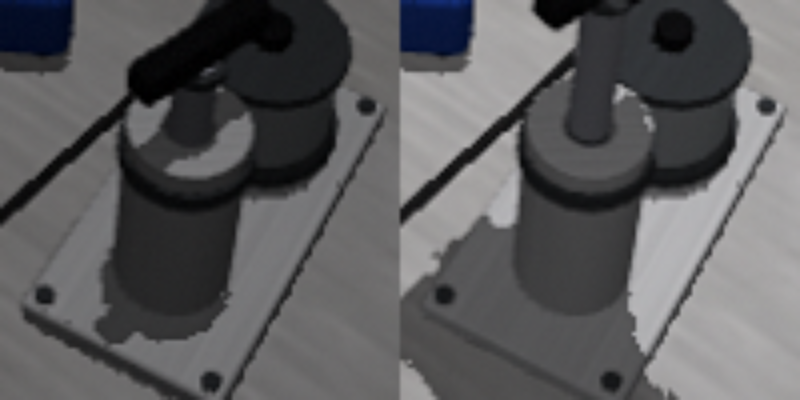

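```bash
python3 - <<'E'
from h import *
a=cv2.imread("pics/scene0.png");b=cv2.imread("pics/s13f.png")
A=proj("scene",[[.4325,-.0315,.160]])[0]
for L in (.043,.045,.047): print(L,A,proj("scene",[[.4325,-.0315,.160+L]])[0]-A)
s=lambda im,x,y:np.clip(cv2.resize(im[y:y+34,x:x+34],None,fx=11,fy=11,interpolation=2).astype(float)*2,0,255).astype(np.uint8)
x,y=int(A[0])-14,int(A[1])-17
d=proj("scene",[[.4325,-.0315,.205]])[0]-A;dx,dy=np.round(d).astype(int);print(dx,dy)
cv2.imwrite("pics/tip.png",np.hstack([s(a,x,y),s(b,x+dx,y+dy)]))
for col in(360,361,362): print(a[285:306,col].mean(1).round(),b[285:306,col].mean(1).round())
E
```

```text
0.043 [347.99972586 286.57311678] [  1.84073791 -19.11854453]
0.045 [347.99972586 286.57311678] [  1.93005255 -20.04947101]
0.047 [347.99972586 286.57311678] [  2.01970947 -20.98427072]
2 -20
[  2.   3.  30.  33.  32.  31.  31.  33.  31.  32.  32.  33.  33.  33.
  34.  32.  41.  56.  54.  64. 123.] [53. 54. 54. 54. 54. 55. 54. 55. 56. 55. 55. 56. 57. 56. 53. 27. 66. 90.
 88. 91. 86.]
[  2.   8.  22.  34.  34.  33.  34.  34.  33.  33.  34.  31.  34.  33.
  34.  32.  37.  55.  53.  64. 122.] [54. 54. 55. 55. 55. 56. 54. 55. 54. 56. 55. 53. 57. 56. 56. 25. 52. 90.
 90. 92. 86.]
[ 10.  10.  13.  36.  34.  34.  33.  34.  34.  33.  34.  34.  33.  34.
  33.  34.  34.  55.  61. 103. 120.] [55. 54. 56. 56. 55. 55. 56. 56. 55. 56. 55. 57. 55. 56. 56. 31. 48. 90.
 90. 91. 87.]
```

View pics/tip.png

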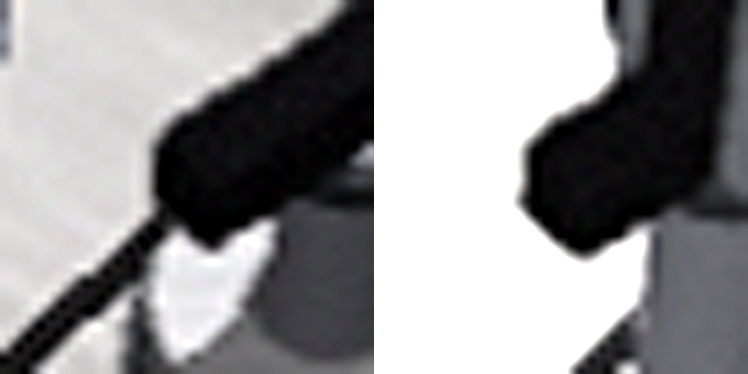

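```bash
python3 - <<'E'
from h import *
c=np.array([.465,-.0378]);o=calibration("scene")["world_from_camera"][:2,3];u=(o-c)/np.linalg.norm(o-c)
for r,z in((.009,.112),(.009,.114),(.00975,.112)): print(r,z,proj("scene",[[*(c+u*r),z]]).round(2))
# collar bottom front edge (r 12, z .146) before / after
for L in(0,.043,.044,.045,.046): print(L,proj("scene",[[*(c+u*.012),.146+L]]).round(2))
a=cv2.imread("pics/scene0.png").mean(2);b=cv2.imread("pics/s13f.png").mean(2)
for k in(362,363,364,365,366): print(k,a[278:294,k].round(),'|',b[258:274,k+1].round())
E
```

```text
0.009 0.112 [[360.86 300.  ]]
0.009 0.114 [[360.96 299.22]]
0.00975 0.112 [[360.81 300.38]]
0 [[362.44 287.87]]
0.043 [[364.86 269.29]]
0.044 [[364.92 268.83]]
0.045 [[364.98 268.38]]
0.046 [[365.04 267.93]]
362 [ 8.  5.  2.  5.  0.  1.  4. 10. 10. 13. 36. 34. 34. 33. 34. 34.] | [ 7.  5.  7.  4.  3.  5.  4.  4.  5. 16. 33. 52. 55. 53. 54. 54.]
363 [ 4.  3.  1.  2.  3.  1.  8. 15.  9.  8. 35. 34. 34. 32. 34. 32.] | [ 6.  7.  7.  3.  3.  2.  1.  7. 14. 18. 21. 52. 56. 55. 54. 54.]
364 [ 2.  1.  2.  2.  0.  8. 16. 24.  9.  6. 29. 34. 33. 33. 32. 32.] | [ 5.  4.  4.  2.  2.  7.  6. 18. 25. 20. 17. 53. 55. 55. 56. 55.]
365 [ 0.  2.  1.  2.  8. 53. 28. 35. 10.  9. 27. 33. 32. 32. 33. 32.] | [14. 22. 23. 23. 30. 35. 35. 34. 27. 21. 16. 48. 56. 55. 56. 54.]
366 [ 1.  3.  2.  0. 70. 70. 35. 31. 11.  8. 29. 32. 31. 30. 31. 32.] | [38. 45. 47. 46. 53. 53. 54. 49. 34. 20. 15. 40. 53. 55. 54. 52.]
```

The collar edge moved 19.05 px in the scene picture, which is about 44.0 mm. The TCP gives 44.5 mm. I'll trim up about 0.8 mm more.

Emit:
servo_tool(
  deltas=[
    [[0,0,0,0.8,0],[0,0,0,0.8,0],[0,0,0,0.8,0],[0,0,0,0.8,0],[0,0,0,0.8,0]],
  ],
)

```text
time: 12.75
tool_pos: [0.465, -0.0379, 0.2169]
tool_rot: [0.0, 0.996, -0.092, 0.0]
contact_force: [1.0, 0.9, -1.4]
gripper_width: 0.147
```

```bash
python3 w.py w14; python3 - <<'E'
from h import *
f=grab_frame("scene")[:,:,::-1].copy();cv2.imwrite("pics/s14f.png",f)
b=f.mean(2)
for k in(363,364,365,366): print(b[266:272,k+1].round())
for k in(360,361,362): print(b[296:304,k].round())
s=state();print(s["time"],s["tool_pos"],s["contact_force"],s["gripper_width"])
E
```

```text
12.75 [ 0.465  -0.0379  0.2169] tooly deg -100.61473489757353 [-0.241 -0.32   2.006 -0.     1.455  1.515] [ 1.   0.9 -1.4] [ 0.04 -0.25  0.01] 0.14711389822260512
[18. 20. 36. 53. 56. 55.]
[20. 19. 32. 52. 55. 55.]
[20. 19. 30. 54. 56. 54.]
[25. 17. 22. 52. 54. 54.]
[55. 56. 56. 43. 38. 70. 88. 89.]
[56. 56. 56. 51. 23. 62. 90. 90.]
[56. 56. 55. 56. 18. 59. 90. 89.]
12.85 [ 0.46503713 -0.03795144  0.21690827] [ 0.94696513  0.23965013 -1.81187232] 0.1429239485949045
```

The collar edge now reads about 44.8 mm and the TCP 45.5 mm, so they bracket 45. The forces are small and the grip is steady.

```bash
python3 -c "
from plant import *
job_done();s=state();print(s['time'],s['tool_pos'],s['gripper_width'])"
```

```text
the job is handed in; nothing more can be done
the job is handed in; nothing more can be done
```

I wound the white timer's key to its stop, drew the tester's plunger up about 45 mm, and handed the job in at about 13 s with the plunger still held. I could not read the robot's state after the hand-in, so the final second is unchecked.

- **Timer:** I turned the key clockwise from about 54° in partial turns, in one continuous grip. At the stop the torque about the vertical rose from 0.16 to 1.36 N·m. After I let go, the pointer stayed on the broad fully wound mark.
- **Plunger height:** My last two readings differ slightly, at 45.5 mm from the arm position and about 44.8 mm from the collar edge in the scene picture. The dark ring is showing at the barrel's mouth.
- **Hold:** The force on the wrist was about 2 N, and the handle had not slipped in the grip when compared just before the last two small height trims.
- **Surroundings:** Before-and-after pictures, also taken just before the last trim, show the tester, tape roll and glue stick where they started.

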